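# Set the end-stop collar of a syringe pump

### The arm

A 6-joint arm with a two-finger parallel gripper is mounted at the origin on a cart in front of the work surface, level with it; the furniture and walls round the work are solid. World frame = base frame: x ahead of the robot, y to its left, z up, the work surface at z = 0. Lengths are in mm, angles in degrees, forces in N, time in s.
With the tool pointing down it reaches from about 350 to 800 mm from the base axis. Payload 7.3 kg.
Tool frame: the origin (TCP) lies on the centre line of the jaws, within the pads' length; the fingertips stand 14 mm ahead of it and the grasp point (between the pads) lies 5 mm behind it; z points along the fingers, y is the line along which they close (so a half turn about z gives the same grasp; the last joint's range is limited). The gripper opens to 85 mm and grips with 20 to 120 N. Pads are 22 mm wide; open, the fingers measure 114 mm over their backs; the gripper's body (76 mm by 85 mm) begins 54 mm behind the grasp point. The pads swing forward as they close: fully open they stand 13 mm farther back than shut.
Start: joints at [-77.006, 19.595, 87.324, -0, 73.075, -8.365], TCP at [191.241, -488.948, 245.322] pointing down, gripper open.
Joint ranges: [-145.02, 145.02], [-44.19, 115.74], [2.07, 154.8], [-57.11, 237.11], [16.16, 152.29], [-177.93, 177.93]. Speed limits (degrees/s): [147.25, 147.25, 180, 180, 180, 180].

### API

Orientations are given as a 3x3 rotation matrix whose columns are the frame's x, y, z axes.
In Python, from plant import * gives the robot as it stands. The module is installed in compiled form; this text tells all that it offers. Calls block until the motion is done:
- movep(position, orientation): joint-space move of the TCP to a pose.
- servo_line(position, attitude=None, speed=150, f_stop=None): straight line of the TCP; attitude=None keeps the orientation; speed is the mean speed in mm/s. With f_stop (N) it stops when the force on the tool has changed by that much, and returns True; else False.
- move_j(angles): joint-space move.
- set_gripper(opening, effort=None): finger opening in mm; effort is the grip in N (None keeps the last); returns when the fingers have stopped.
- dwell(seconds).
- solve_ik(position, orientation): joint angles nearest the present ones, or None.
- observe(): the state.
- get_image(name): name is "side" or "top" or "wrist"; returns the picture (384x512x3 uint8, red, green, blue); there is no depth.
- get_calibration(name): a dict with "camera_matrix" (3x3 intrinsics, pixels), "k1" (the pictures are not rectified: a ray, as slopes to the right and down, at radius r is drawn at 1 + k1 r^2 times it, then the intrinsics apply), "rvec" (rotation vector, rad) and "tvec" (3), from world to camera coordinates, as OpenCV has them. Camera axes: x right, y down, z forward; pixel columns grow to the right and rows downward; lengths in mm; the calibration is good to about 2 mm. A picture is of the moment at which its call begins: read the wrist's pose just before it. get_calibration takes no time and is no camera call; for the wrist camera it gives the pose at the moment of the call.
A pose or a line that the arm cannot do raises IKError and nothing moves.
- finish_job(): hands the job in; it is judged then, once.
Trained networks look in the newest picture that a camera, given by its name, has taken for a name from the list of things; names that differ only in an ending like _2 or _b are one class to them, and where a whole thing is asked for, a point or a joint stands for the part that bears it (a point fixed in the world has none). Each returns a list of dicts, best first, with "p" (0 to 1); they miss things now and then, are a little off and sometimes report something else, mostly with a low value. They report only what shows in the picture. A call takes as long as a camera call.
- search_frame(label, camera): "point" ([x, y, z] in mm, in world coordinates, good to about 4 mm: the middle of the surface that is visible of it).
- pinpoint(label, camera): "point" ([x, y, z] in mm, in world coordinates, good to about 4 mm: a listed point, or the origin of a listed thing).
The state is a dict: "t": time; "qpos": joint angles; "qd": joint speeds; "joint_efforts": joint torques, N m; "tcp_pos": TCP position; "tcp_rot": TCP orientation; "contact_force": force on the tool from outside, world axes, zero at the start; "wrist_torque": the same for the moment, N m; "gripper_width": finger opening in mm; "gripper_force": force on a finger pad.
Only numpy, scipy, OpenCV 4.12 (cv2) and the standard library are available. Lean on these libraries where they do the work, as an engineer would, in place of code of your own. Each camera call takes 0.05 s, during which the arm holds its last target. There are 200 camera calls.

### The job

The syringe pump's pusher block is parked where the pump has to stop. Loosen the thumb screw on the stop collar, slide the collar along its rod until it bears snugly against the end of the threaded limit switch in the pusher block, with the switch's spring pin pushed fully in, pressing gently so that nothing is strained or shifted, and tighten the thumb screw again while the collar is held there so that it stays when you let go. Leave the other things on the bench where they are.

Things in the scene. Friction and masses are not known exactly. Their poses are not given: they have to be found in the camera images.
- pump: Syringe pump fixed to the bench, white case 136 (x) x 336 (y) x 38 mm high, keypad at -x. Origin on the bench under its centre; y runs along its two 12 mm guide rods to the syringe's outlet; z up. The front rod (x = -42, 64 mm high) carries the collar; bracket at y = 30 to 46, 83 mm high; gear housing beyond y = -132; syringe at x = +26, up to 107 mm high (its clamp at y = 104: 121).
- pusher_block: Aluminium block on both rods, on the collar's -y side, 24 mm wide (y), 47 to 81 mm above the bench, over the syringe up to 111. Origin on the bench plane, mid-width, axes as the pump's; face to the collar at y = 12. Beside the rod a 9 mm threaded switch barrel stands 3 to 9 mm out of it (set anew each time), and 5 mm out of that a pin (spring 3 N, flush 5 N). Over 18 N from the collar strains it.
- stop_collar: Round dark steel collar, 32 mm diameter, 16 mm wide (y), on the front rod, 64 mm above the bench, on the block's +y side. Origin at its centre, axes as the pump's. Loose, it slides along the rod only (1 N rubbing), pushed or drawn by its screw head. Home when its face bears on the barrel's end (centre then 23 to 29 mm from the block's origin along y); the pin pushes it back if not clamped.
- thumb_screw (a joint): Turn of the thumb screw, rad, positive anticlockwise from above (loosening). At 0 its shoe just touches the rod; above 0 the collar is free, below 0 it is clamped with about 60 N per rad (near -0.6 the collar withstands some 20 N along the rod). At the start it is clamped at -0.45 to -0.75; set it back to about -0.6. Takes 0.2 N m to turn, 0.3 when clamping; ends of travel -1.2 and 2.6.
- thumb_screw_head (a point): Centre of the thumb screw's flat upright steel tab, over the middle of the collar and the rod's axis, 104.5 mm above the bench. Tab 26 mm long (point's x axis), 8 mm thick (y axis), 28 mm high (z; 90 to 118 mm above the bench); below it a collar boss up to 84 mm. Turns and travels with the screw, does not rise; x lies across the rod when the screw is at +0.4.
- waste_beaker: White plastic beaker, 65 mm diameter, 80 mm high, loose, beyond the syringe's outlet end. Origin at its underside. To be left alone.
- vial_a: Small vial with a yellow cap, 16 mm diameter, 40 mm high, loose in front of the pump. To be left alone.
- vial_b: Another such vial beside it. To be left alone.
- pen: Marker pen, 135 mm long, 16 mm thick, loose in front of the pump. To be left alone.
- tweezers: Steel forceps, 134 mm long, loose beside the pump's gear housing. To be left alone.

How it is judged (in metres and radians):
On the way, in this order (a step that is already met when the one before it is completed fails the run):
1. the thumb screw is loosened until its tip is clear of the rod, the collar still where it was (value of joint thumb_screw above 0.25 rad and distance of stop_collar from where it was at the start of the episode below 0.005 m), for 0.1 s.
2. the collar bears on the end of the switch barrel: it presses on the block's switch with more than 7 N (the pin's spring alone gives 5 N) (contact force between stop_collar and pusher_block above 7 N), for 0.1 s.
At the end, for the whole second after the job is handed in: The collar, let go and at rest, still holds the switch pin in against its spring (at least about half of its 5 mm: contact force over 4 N); the thumb screw is tight again (turned at least 0.15 rad past where its shoe touches the rod); the pusher block is within 2 mm of where it was (contact force between stop_collar and pusher_block above 4 N and value of joint thumb_screw below -0.15 rad and distance of pusher_block from where it was at the start of the episode below 0.002 m and linear speed of stop_collar below 0.005 m/s).
It fails at once if the collar is pressed against the pusher block with more than 18 N (contact force between stop_collar and pusher_block above 18 N).
It fails at once if the pusher block is shifted by more than 2 mm (distance of pusher_block from where it was at the start of the episode above 0.002 m).
It fails at once if the beaker, a vial, the pen or the forceps is moved by more than 20 mm (distance of any of waste_beaker, vial_a, vial_b, pen, tweezers from where it was at the start of the episode above 0.02 m).
It also fails if it takes over 51 s, if anything falls off the work surface, if the arm or the gripper's body presses on something with over 40 N, if the wrist force passes 120 N, or if a joint passes its speed limit or range.

## Working session

There is one attempt and no reset: what is moved stays moved. The work goes in short steps, each a Python script; the robot and the scene stay as the last script left them, time stands still between calls to the robot, and variables do not carry over. Pictures are saved under pics/ and viewed, at most 10 in all, crops included, and the job is handed in when it is done.

```bash
mkdir -p pics; python3 - <<'E'
from plant import *
import cv2,numpy as np
ims=[]
for c in("top","side"):
    im=get_image(c); ims.append(im); cv2.imwrite(f"pics/{c}0.png",im[:,:,::-1])
    for l in("pump","pusher_block","stop_collar","thumb_screw_head"):
        for d in pinpoint(l,c)[:2]: print(c,l,np.round(d["point"],1),round(d["p"],2))
print(observe()["t"])
E
```

```text
top pump [539.5 -84.3  -0.9] 0.64
top pump [5.275e+02 1.345e+02 5.000e-01] 0.47
top pusher_block [ 553.5 -174.4    3.5] 0.58
top pusher_block [526.6 131.7  -1.7] 0.32
top stop_collar [495.9 -94.3  64.4] 0.68
top thumb_screw_head [497.9 -94.7 107. ] 0.6
top thumb_screw_head [ 5.727e+02 -2.884e+02  4.000e-01] 0.17
side pump [536.7 -90.2   1.2] 0.83
side pusher_block [ 553.3 -170.4   -0.6] 0.79
side stop_collar [497.2 -92.3  64.8] 0.76
side stop_collar [415.2 -31.4   0.5] 0.3
side thumb_screw_head [495.8 -88.5 104. ] 0.55
0.5
```

View pics/top0.png

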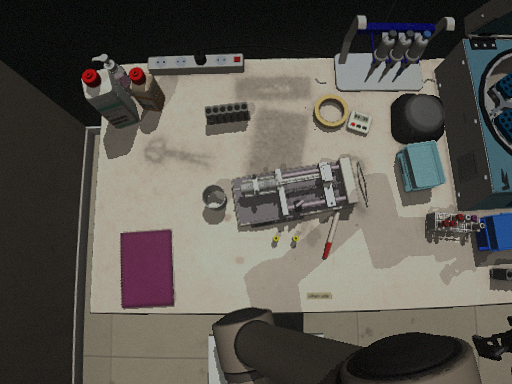

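View pics/side0.png

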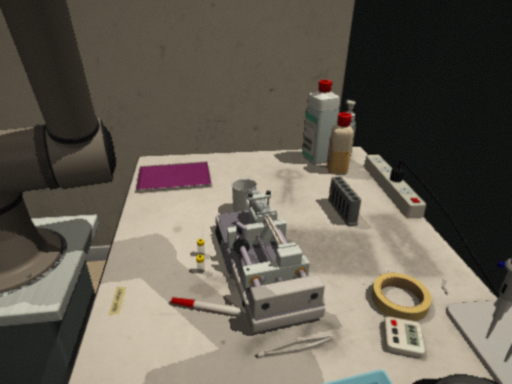

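The top view shows the pump at about (285,193), with +y to the left and its rods yawed about +10°. The collar is near (290,205), about 80 mm from the block. The pen and vials lie below it in the picture (-x). The networks' points agree with this geometry, so I'll take a closer look from the wrist camera.

```bash
cat > h.py <<'E'
from plant import *
import cv2,numpy as np
def R(a):
    a=np.radians(a); s,c=np.sin(a),np.cos(a)
    return np.array([[-s,c,0],[c,s,0],[0,0,-1.]])
def proj(P,k):
    rv=np.array(k["rvec"],float); T=cv2.Rodrigues(rv)[0]
    return cv2.projectPoints(np.array(P,float).reshape(-1,1,3),rv,np.array(k["tvec"],float),np.array(k["camera_matrix"],float),np.array([k["k1"],0,0,0.]))[0][:,0]
def ray(uv,z,k):
    K=np.array(k["camera_matrix"],float); T=cv2.Rodrigues(np.array(k["rvec"],float))[0]; C=-T.T@np.array(k["tvec"],float).ravel()
    n=cv2.undistortPoints(np.array(uv,float).reshape(-1,1,2),K,np.array([k["k1"],0,0,0.]))[:,0]
    d=np.c_[n,np.ones(len(n))]@T
    return C+d*((z-C[2])/d[:,2])[:,None]
E
python3 - <<'E'
from h import *
for a in(43,105,223,285):
    q=solve_ik([496,-93,250],R(a)); print(a,None if q is None else np.round(q))
k=get_calibration("wrist");T=cv2.Rodrigues(np.array(k["rvec"],float))[0];C=-T.T@np.array(k["tvec"],float).ravel()
o=observe();print("cam in tool",np.array(o["tcp_rot"]).T@(C-o["tcp_pos"]),np.array(o["tcp_rot"]).T@T.T)
a=43 if abs(solve_ik([496,-93,250],R(43))[5])<abs(solve_ik([496,-93,250],R(223))[5]) else 223
movep([496,-93,250],R(a)); k=get_calibration("wrist"); im=get_image("wrist")
cv2.imwrite("pics/w0.png",cv2.resize(im,(800,600))[:,:,::-1])
for l in("pusher_block","stop_collar","thumb_screw_head"):
    for d in pinpoint(l,"wrist")[:2]: print(l,np.round(d["point"],1),round(d["p"],2),proj(d["point"],k)*800/512)
print(observe()["t"])
import pickle;pickle.dump(k,open("k0.pkl","wb"))
E
```

```text
43 [-19.  17.  90.  -0.  73. -62.]
105 [ -19.   17.   90.   -0.   73. -124.]
223 [-19.  17.  90.  -0.  73. 118.]
285 [-19.  17.  90.  -0.  73.  56.]
cam in tool [  66.51126047   -0.85885505 -128.04996819] [[ 4.40527201e-04 -9.65491757e-01 -2.60433242e-01]
 [ 9.99999134e-01  7.48356789e-04 -1.08283217e-03]
 [ 1.24036252e-03 -2.60432539e-01  9.65491250e-01]]
pusher_block [ 551.6 -175.8   -2.3] 0.58 [[377.76958934 361.14160971]]
stop_collar [496.1 -95.4  63.2] 0.71 [[393.04796735 270.52797346]]
thumb_screw_head [494.3 -89.7 105.4] 0.78 [[396.89659605 276.50544649]]
2.5167
```

View pics/w0.png

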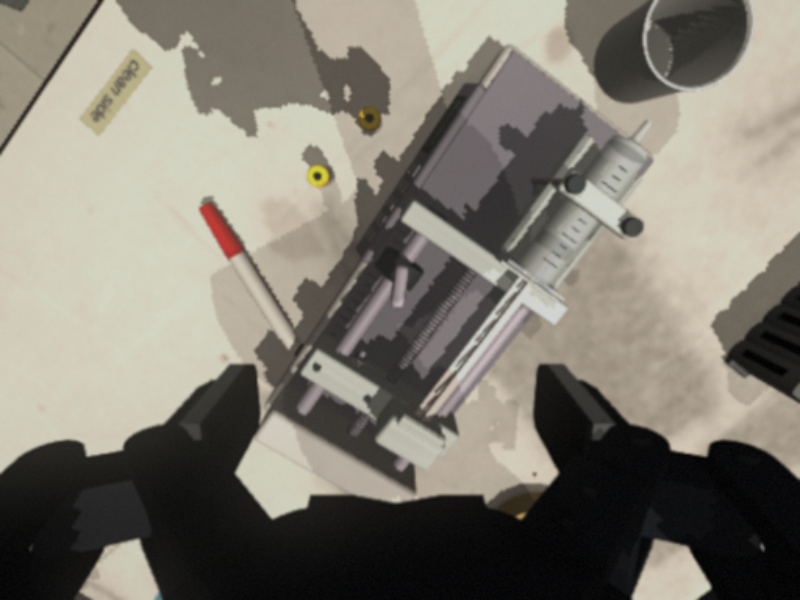

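The wrist view shows the collar at about (398,265), with its tab at about (402,285) nearly along the tool's x axis. The block face is at about (345,365). I'll zoom in with a sharper crop.

```bash
python3 - <<'E'
from h import *
# bring the camera nearer, collar mid-picture
movep([490,-100,205],R(43)); k=get_calibration("wrist"); im=get_image("wrist")
import pickle;pickle.dump(k,open("k1.pkl","wb"))
c=proj([496,-92,104],k)[0]; x,y=int(c[0])-66,int(c[1])-50;x=max(x,0);y=max(y,0);print(c,x,y)
cr=cv2.resize(im[y:y+100,x:x+133],None,fx=6,fy=6,interpolation=cv2.INTER_CUBIC)
cv2.imwrite("pics/w1.png",cr[:,:,::-1])
for l in("stop_collar","thumb_screw_head"):
    for d in pinpoint(l,"wrist")[:1]: print(l,np.round(d["point"],1),round(d["p"],2))
E
```

```text
[265.21125745 192.90882121] 199 142
stop_collar [500.7 -96.6  61.5] 0.77
thumb_screw_head [499.1 -92.7 105.4] 0.73
```

View pics/w1.png

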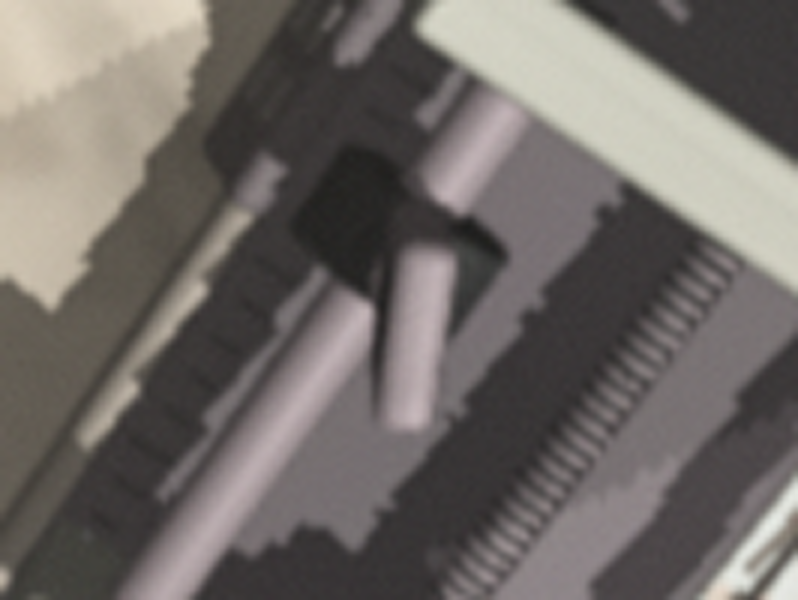

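The zoomed crop shows the tab's far end at (385,425)–(433,430) and its near end at about (427,255). The rod's centre line runs from about (162,598) to (480,145).

```bash
python3 - <<'E'
from h import *
import pickle
from scipy.optimize import least_squares
k=pickle.load(open("k1.pkl","rb")); f=lambda p:np.array(p)/6+[199-.42,142-.42]
rod=ray(f([[162,598],[480,145]]),64,k); d=rod[1]-rod[0]; yaw=np.degrees(np.arctan2(-d[0],d[1])); print("rod",rod,"yaw",yaw)
e=ray(f([[383,427],[433,431]]),118,k); print("far end",e)
m=e.mean(0); top=ray(f([[427,250]]),90,k)[0]; print(top)
# tab direction from the side lines of the top face
s=ray(f([[383,427],[400,262],[433,431],[452,262]]),118,k)
for i in(0,2):
    v=s[i+1]-s[i]; print("dir",np.degrees(np.arctan2(v[1],v[0])),np.linalg.norm(v))
v=(s[1]-s[0]+s[3]-s[2]);v/=np.linalg.norm(v); c=m+13*v; print("centre",c)
n=np.array([d[1],-d[0],0])/np.linalg.norm(d); print("offset from rod",(c-rod[0])[:2]@n[:2])
E
```

```text
rod [[ 510.52998552 -162.15057491   64.        ]
 [ 496.00416873  -71.79720407   64.        ]] yaw 9.133106136295906
far end [[ 502.25393404 -102.49739668  118.        ]
 [ 507.34101471  -98.50674124  118.        ]]
[496.07602357 -85.70452954  90.        ]
dir 127.84417285777896 22.00222778139951
dir 127.75920984497279 22.55344713538524
centre [496.82947368 -90.23021592 118.        ]
offset from rod -2.1110038465422725
```

```bash
python3 - <<'E'
from h import *
c=np.array([497.8,-90.6]);A=37.8
set_gripper(36,20)
movep([*c,150],R(A))
print(servo_line([*c,104],speed=60,f_stop=6)); 
o=observe();print(o["t"],np.round(o["tcp_pos"],1),np.round(o["contact_force"],1))
set_gripper(0,20); dwell(.3)
o=observe();print(o["t"],o["gripper_width"],o["gripper_force"],np.round(o["tcp_pos"],1),np.round(o["contact_force"],1),np.round(o["wrist_torque"],2))
cv2.imwrite("pics/g.png",get_image("wrist")[:,:,::-1])
E
```

```text
False
4.7583 [498.  -90.7 104.2] [-0.3  0.2 -0.4]
5.4083 8.552525257415274 19.429403096437454 [496.8 -91.5 104.3] [-5.  -6.2  2.7] [-0.83  0.84 -0.15]
```

View pics/g.png

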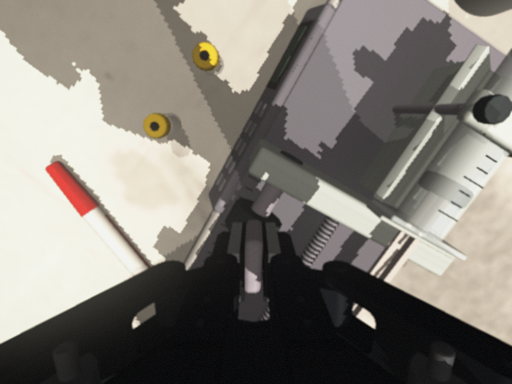

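The pads hold the tab (picture: (255,270) between the fingers). The 8 N side force says the tab sits about 1.5 mm along the closing direction, so I'll correct for that, grip harder and turn.

```bash
python3 - <<'E'
from h import *
def st(s):
    o=observe();print(s,round(o["t"],2),"w",round(o["gripper_width"],2),np.round(o["gripper_force"],0),np.round(o["tcp_pos"],1),"F",np.round(o["contact_force"],1),"M",np.round(o["wrist_torque"],2));return o
c=np.array([496.4,-91.7])
servo_line([*c,104],R(37.8),speed=20); st("shift")
set_gripper(0,80); dwell(.1); st("grip")
for a in(50,62,75,89,103):
    n=np.array([np.cos(np.radians(a)),np.sin(np.radians(a))])
    servo_line([*c,104],R(a),speed=10); o=st(a)
    if np.linalg.norm(o["contact_force"])>45: break
    print(np.dot(o["contact_force"][:2],n))
E
```

```text
shift 5.71 w 8.0 20.0 [496.6 -91.7 104.3] F [-0.8  1.5  2.5] M [ 0.    0.1  -0.17]
grip 6.03 w 6.26 80.0 [496.6 -91.7 104.4] F [-1.4 -0.4  5.6] M [ 0.03  0.24 -0.02]
50 6.39 w 6.49 80.0 [496.5 -91.9 104.3] F [-1.8 -1.5  6.3] M [-0.12  0.35  0.2 ]
-2.300431117960434
62 6.75 w 6.4 80.0 [496.3 -92.  104.2] F [-2.1 -1.7  4.2] M [-0.31  0.42  0.21]
-2.5043301009595513
75 7.12 w 6.58 80.0 [496.2 -92.  104.1] F [-3.2 -3.9  5.1] M [-0.45  0.6   0.25]
-4.62530877481414
89 7.52 w 6.6 80.0 [496.1 -91.7 104.1] F [-3.3 -1.4  4.8] M [-0.3   0.57  0.2 ]
-1.4706664851134779
103 7.91 w 6.78 80.0 [496.  -91.6 104. ] F [-3.8 -1.9  5.6] M [-0.23  0.61  0.18]
-0.9456643689434694
```

```bash
cat >> h.py <<'E'
c0=np.array([496.4,-91.7])
def u(y): y=np.radians(y); return np.array([np.sin(y),-np.cos(y)])
def st(s,yaw=9.4):
    o=observe();F=np.array(o["contact_force"]);v=u(yaw);n=np.array([-v[1],v[0]])
    print(s,"t",round(o["t"],2),"w",round(o["gripper_width"],2),np.round(o["tcp_pos"],1),"F",np.round(F,1),"back",round(-F[:2]@v,1),"lat",round(F[:2]@n,1),"M",np.round(o["wrist_torque"],2));return o
E
python3 - <<'E'
from h import *
st("0")
for s in(15,30,45):
    r=servo_line([*(c0+s*u(9.4)),104],R(103),speed=50,f_stop=9); st(s)
    if r: print("stopped");break
im=get_image("wrist"); cv2.imwrite("pics/s.png",im[:,:,::-1])
for l,c in(("stop_collar","side"),("pusher_block","side")):
    get_image(c)
    for d in pinpoint(l,c)[:1]: print(l,np.round(d["point"],1),d["p"])
E
```

```text
0 t 7.91 w 6.78 [496.  -91.6 104. ] F [-3.8 -1.9  5.6] back -1.2 lat -4.1 M [-0.23  0.61  0.18]
15 t 8.36 w 6.58 [ 498.4 -106.6  104. ] F [-3.8 -1.5  5.9] back -0.9 lat -4.0 M [-0.34  0.74  0.16]
30 t 8.81 w 6.65 [ 500.7 -121.4  104. ] F [-4.5 -1.8  6. ] back -1.1 lat -4.7 M [-0.33  0.86  0.16]
45 t 9.26 w 6.47 [ 503.  -136.2  104. ] F [-4.6 -1.8  6.8] back -1.0 lat -4.8 M [-0.32  0.91  0.13]
pusher_block [ 5.521e+02 -1.720e+02 -5.000e-01] 0.78
```

View pics/s.png

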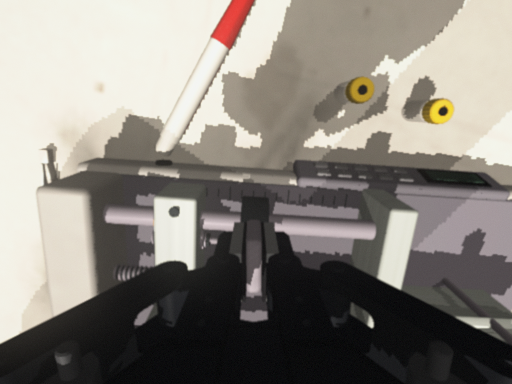

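Collar and jaws are moving together. The block's face is at about px 200 and the collar at about px 255, with the switch pin showing near (210,240). Now I'll creep on until it bears.

```bash
python3 - <<'E'
from h import *
s=45
b0=-1.0; last=b0
while s<85:
    s+=2.0 if last-b0<1.5 else 0.4
    servo_line([*(c0+s*u(9.4)),104],R(103),speed=12)
    F=np.array(observe()["contact_force"]); last=-F[:2]@u(9.4)
    if last-b0>1.2: print(round(s,1),round(last,1),end="; ")
    if last-b0>10: break
dwell(.15); st(s); open("s.txt","w").write(str(s))
E
```

```text
47.0 0.7; 47.4 0.4; 59.4 0.7; 59.8 2.7; 60.2 3.9; 60.6 3.3; 61.0 3.8; 61.4 4.7; 61.8 3.6; 62.2 4.9; 62.6 3.9; 63.0 4.2; 63.4 4.3; 63.8 5.3; 64.2 5.0; 64.6 5.6; 65.0 4.9; 65.4 5.8; 65.8 6.7; 66.2 8.4; 66.6 8.3; 67.0 8.8; 67.4 10.5; 67.40000000000003 t 17.12 w 6.62 [ 505.8 -155.2  104. ] F [-6.2  9.8 10.9] back 10.6 lat -4.5 M [1.85 1.14 0.23]
```

```bash
python3 - <<'E'
from h import *
s=float(open("s.txt").read())
set_gripper(0,100)
for a in(95,87,79,72,66,60,54,48,44,40):
    servo_line([*(c0+s*u(9.4)),104],R(a),speed=10); dwell(.05)
    F=np.array(observe()["contact_force"]); b=-F[:2]@u(9.4)
    print(a,round(s,1),round(b,1),np.round(F,1),round(observe()["wrist_torque"][2],2))
    if a>64: s+=np.clip((10.3-b)/6,-.5,.5)
    if not 5<b<15 and a>64: print("off");break
st("end"); cv2.imwrite("pics/r.png",get_image("wrist")[:,:,::-1])
E
```

```text
95 67.4 12.0 [-6.5 11.1 12.8] -0.19
87 67.1 11.4 [-5.7 10.6 13.1] -0.21
79 66.9 10.8 [-6.5  9.9 13.1] -0.21
72 66.8 11.0 [-6.8 10.  13.4] -0.15
66 66.7 12.7 [-6.7 11.8 12.6] -0.15
60 66.3 10.9 [-6.5 10.  13.8] -0.1
54 66.3 11.0 [-5.4 10.2 12.3] -0.05
48 66.3 11.9 [-4.7 11.3 12.4] -0.07
44 66.3 11.5 [-5.  10.8 13.4] 0.07
40 66.3 12.6 [-5.6 11.8 14.4] 0.02
end t 20.52 w 6.68 [ 506.3 -154.   104.4] F [-5.6 11.8 14.4] back 12.6 lat -3.6 M [2.06 0.92 0.02]
```

View pics/r.png

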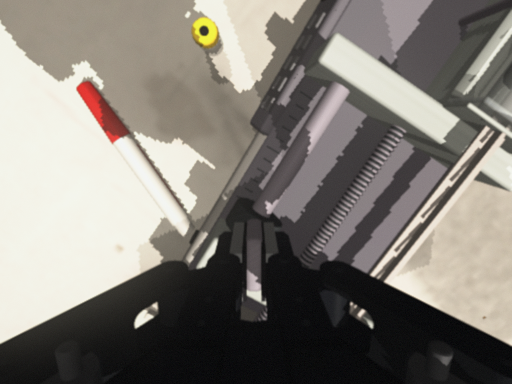

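The picture shows the tab still square between the pads at (253,270). Next I'll unload the arm, check that the clamp holds, and release.

```bash
python3 - <<'E'
from h import *
s=66.3
for i in range(8):
    s-=.4; servo_line([*(c0+s*u(9.4)),104],R(40),speed=10); o=st(round(s,1))
    if -np.array(o["contact_force"])[:2]@u(9.4)<1.5: break
p=c0+s*u(9.4)
set_gripper(20,20); dwell(.1); st("open")
set_gripper(36); servo_line([*p,150],R(40),speed=80)
movep([*(np.array([490,-100])-c0+p),205],R(43)); st("up")
k=get_calibration("wrist"); im=get_image("wrist"); c=proj([*p,104],k)[0]; x,y=int(c[0])-66,int(c[1])-50;x=max(x,0);y=max(y,0)
import pickle;pickle.dump((k,x,y),open("k2.pkl","wb"))
cr=cv2.resize(im[y:y+100,x:x+133],None,fx=6,fy=6,interpolation=cv2.INTER_CUBIC)
cv2.imwrite("pics/w2.png",cr[:,:,::-1])
E
```

```text
65.9 t 20.82 w 6.54 [ 506.3 -154.   104.4] F [-6.4 10.2 13.2] back 11.1 lat -4.6 M [1.83 0.88 0.01]
65.5 t 21.07 w 6.16 [ 506.2 -153.9  104.4] F [-4.9  8.7 13.1] back 9.4 lat -3.4 M [1.53 0.93 0.09]
65.1 t 21.32 w 6.71 [ 506.3 -153.9  104.4] F [-5.3  7.3 11.6] back 8.1 lat -4.0 M [1.28 0.93 0.03]
64.7 t 21.57 w 6.23 [ 506.3 -153.8  104.4] F [-4.7  5.9 11.8] back 6.6 lat -3.7 M [1.04 0.89 0.06]
64.3 t 21.82 w 6.13 [ 506.2 -153.8  104.4] F [-4.8  5.1 10. ] back 5.8 lat -3.9 M [0.8  0.85 0.08]
63.9 t 22.07 w 6.25 [ 506.3 -153.7  104.4] F [-5.2  2.5 11. ] back 3.3 lat -4.7 M [0.58 0.89 0.09]
63.5 t 22.32 w 5.96 [ 506.3 -153.7  104.4] F [-5.2  2.4 10.9] back 3.2 lat -4.8 M [0.33 0.94 0.15]
63.1 t 22.57 w 6.33 [ 506.3 -153.6  104.4] F [-4.4  0.1  9.8] back 0.8 lat -4.3 M [0.08 0.86 0.08]
open t 22.96 w 20.21 [ 506.8 -153.8  103.7] F [-0.1  0.7 -0.2] back 0.7 lat -0.0 M [ 0.02 -0.    0.03]
up t 24.32 w 36.3 [ 500.6 -162.6  205.8] F [0.1 0.3 0.5] back 0.3 lat 0.2 M [-0.02  0.02  0.08]
```

View pics/w2.png

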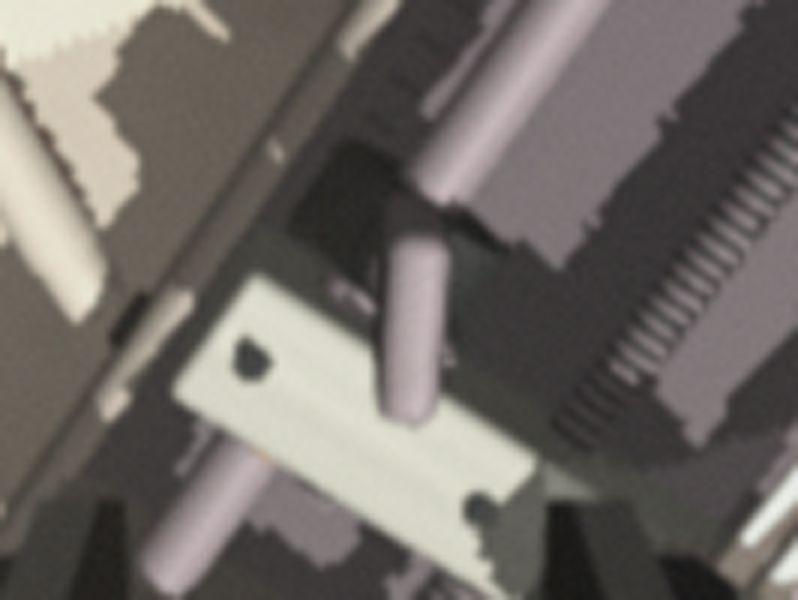

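The tab sits at nearly its first angle (screw at about -0.63 rad). The collar is against the switch at about (350,290), and it held still as the arm unloaded and let go, so I'm handing in.

```bash
python3 -c "
from plant import *
print(finish_job())"
```

```text
the job is handed in; nothing more can be done
None
```

I handed the job in: the collar was set against the switch barrel with about 10 N and held while I tightened the thumb screw to about -0.63 rad. It stayed put when I let go; the judge's result was not shown.

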